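# Register a drilled blank and hold the loupe in focus over its hole

### The job

On the inspection plate, slide the drilled aluminium blank along the plate, without lifting it, until it sits square and snug against both stops. Then pick up the handled loupe and hold it still and level with its lens centred over the hole in the blank, the lens at the height marked by the pointer on the post; finish while still holding it there, touching neither blank nor plate with the loupe. Leave the pointer where it is set and the other things on the bench where they are.

Things in the scene. Friction and masses are not known exactly. Their poses are not given: they have to be found in the camera images.
- plate: Fixed steel inspection plate 190 (its x) x 180 (its y) x 12 mm thick on the bench, left or right of centre, turned up to 17 degrees. Origin: centre of its underside. On it two stop bars, each 12 mm thick and 12 mm high above the plate, forming an L: back stop with face at plate x = +35 mm, from y = -50 to +50 mm; side stop with face at plate y = +55 mm, from x = -22 to +33 mm.
- corner (a point): Where the planes of the two stop faces meet, on the plate's top surface (12 mm above the bench); axes as the plate's. The blank belongs on its -x, -y side: long side against the back stop, the end farther from the hole against the side stop; the blank's centre is then at x = -22, y = -40 mm from here.
- pointer_tip (a point): Tip (mid-thickness) of the flat dark pointer that marks the focal height, 70 to 110 mm above the plate's top. It reaches 36 mm towards the plate's -y from a 24 mm collar held by friction (8 N) on a 10 mm post, 162 mm high over the bench, at plate x = +75, y = +45 mm. The tip is about 64 mm beside the hole when the blank is home.
- blank: Loose drilled aluminium block 44 (its x) x 80 (its y) x 18 mm high, about 0.2 kg, flat on the plate, 20 to 45 mm short of where it belongs in x and y and turned up to 17 degrees from the plate's axes. Origin: centre of its underside.
- hole (a point): Centre of the upper mouth of the blank's 12 mm through hole, 22 mm from the blank's centre towards its -y end, 18 mm above its underside.
- loupe: Black loupe, about 0.12 kg, flat on the bench on the other side from the plate: round barrel 60 mm outside diameter, 20 mm high, with a clear 50 mm lens, and a straight bar handle 16 mm wide, 20 mm high, reaching 120 mm from the lens centre along the loupe's -x (roughly towards the robot), steel end cap. Origin: under the lens centre, on its underside; z up.
- lens (a point): Centre of the glass, 10 mm above the loupe's underside (mid height of the barrel); its z is the lens's axis.
- grip (a point): On the handle near its balance point, 65 mm from the lens centre, 10 mm above the underside: pinch the handle across its 16 mm width here.
- spare: Bystander: plain undrilled aluminium bar 60 x 25 x 18 mm lying on the bench between plate and loupe. Origin centre of underside.
- bearing: Bystander: steel bearing ring 52 mm diameter, 15 mm high, lying flat between plate and loupe. Origin centre of underside.
- pot: Bystander: open steel pot 70 mm diameter, 80 mm high, at the back of the bench. Origin centre of underside.
- driver: Bystander: screwdriver lying at the left.
- spanner: Bystander: spanner lying at the right.
- can: Bystander: grey can 60 mm diameter, 150 mm high, back left. Origin centre of underside.
- carton: Bystander: cardboard carton 100 x 130 x 70 mm, back right. Origin centre of underside.
There are look-alikes about, which are no part of the job. What is meant by the loupe is not purple, and is the smaller of those in its own colour.

How it is judged:
On the way, in this order (a step that is already met when the one before it is completed fails the run):
1. the blank lies flat and square against both stops (x of blank in the frame of corner between -0.0245 and -0.019 m and y of blank in the frame of corner between -0.0425 and -0.037 m and z of blank in the frame of corner below 0.004 m and angle between the y axis of blank and the y axis of plate, either way round below 0.04 rad), for 0.2 s.
2. the loupe is held level over the hole at the pointer's height (horizontal distance between lens and hole below 0.01 m and z of lens in the frame of pointer_tip between -0.006 and 0.006 m and angle between lens's own z axis and vertical below 0.1 rad and linear speed of loupe below 0.02 m/s and contact force between loupe and the fingers above 1 N and contact force between loupe and plate below 0.1 N and contact force between loupe and blank below 0.1 N), for 0.3 s.
At the end, for the whole second after the job is handed in: Blank flat on the plate, within 2.5 mm of both stops and square within 2.3 degrees; loupe held by the fingers alone, still, its axis within 5.7 degrees of vertical, lens centre within 10 mm of the hole's axis and within 6 mm of the pointer's height (all of step 1 and all of step 2); the arm keeps its last pose, push and grip.
It fails at once if the blank is lifted off the plate (z of blank in the frame of corner above 0.01 m).
It fails at once if the pointer is shifted (distance of pointer_tip from where it was at the start of the episode above 0.005 m).
It fails at once if another thing on the bench is disturbed (moved over 40 mm) (distance of any of spare, bearing, pot, driver, spanner, can, carton from where it was at the start of the episode above 0.04 m).
It also fails if it takes over 61 s, if anything falls off the work surface, if the arm or the gripper's body presses on something with over 40 N, if the wrist force passes 120 N, or if a joint passes its speed limit or range.

### The arm

A 6-joint arm with a two-finger parallel gripper is mounted at the origin on the work surface. World frame = base frame: x ahead of the robot, y to its left, z up, the work surface at z = 0. Lengths are in m, angles in rad, forces in N, time in s.
With the tool pointing down it reaches from about 0.4 to 0.825 m from the base axis. Payload 7 kg.
Tool frame: the origin (TCP) lies at the very end of the fingers, on their centre line; the grasp point (between the pads) lies 19 mm behind it; z points along the fingers, y is the direction in which the jaws open and shut (so a half turn about z gives the same grasp; the last joint's range is limited). The gripper opens to 85 mm and grips with 20 to 120 N. Pads are 22 mm wide; open, the fingers measure 114 mm over their backs; the gripper's body (76 mm by 85 mm) begins 54 mm behind the grasp point. The pads swing forward as they close: fully open they stand 13 mm farther back than shut.
Start: joints at [-0.93, 0.359, 0.012, 0, -1.224, -0.288], TCP at [0.233, -0.633, 0.207] pointing down, gripper open.
Joint ranges: [-3.07, 3.07], [-1.43, 2.12], [-1.02, 1.25], [-3.03, 1.67], [-3.05, -0], [-3.03, 3.03]. Speed limits (rad/s): [2.39, 2.39, 3.01, 3.14, 3.14, 3.14].

### API

Orientations are given as a unit quaternion [w, x, y, z].
In Python, from workcell import readout, eyes, arm gives the robot as it stands.
- The arm moves only by the tool step_arm, never from a script. Its argument "moves" is a list of rows, each a list of 6 numbers: the shift along the tool's x, y, z in units of 0.25 m (1.0 is 0.25 m), then the turn, a rotation vector about the tool's x, y, z in units of 360 degrees (1.0 is 360 degrees). In form: [[x, y, z, ax, ay, az], ...]. A call has 1 to 8 rows; each row is the pose to reach, as a shift and turn from the pose measured when the call began, along the tool's axes at that moment, turning the shorter way round; what a row does not reach only later rows make up. A row lasts 1/10 s, in which the tool goes at most 50 mm and 8.59 degrees, less where a joint would pass 70% of its speed; a pose out of reach is approached as far as the arm can. A call with a number of a shift or a turn outside -1 to 1 is refused whole. A call with a gripper value outside its range is refused whole. "grip" is the opening, from -1 (shut) to 1 (fully open), set as the call begins (left out, the last holds). The fingers move at their own pace and stop on an object; "force" is the grip in N (left out, the last holds). Time passes only in rows, so rows that repeat a pose let the fingers close. It gives the time, the measured TCP pose, the force and the opening at its end, in the units of the state.
- readout.get_obs(): the state, without advancing time (a new reading comes with each control period).
- eyes.snapshot(name): name is "scene" or "top" or "wrist"; returns (picture, depth): 400x640x3 uint8, red, green, blue; 400x640 float32, m along the optical axis (not along the pixel's ray), 0 where there is no reading.
- eyes.calibration(name): a dict with "vertical_fov" (degrees; the focal length in pixels is half the picture's height over the tangent of half this angle, whatever the lens; pixels are square), "cx", "cy" (the principal point, pixels), "pose" (4x4, takes a point from camera to world coordinates); the wrist camera has in their place "T_tool_cam" (4x4, takes a point from camera to tool coordinates, whose origin is the TCP and whose axes are the flange's). Camera axes: x right, y up, looking along -z (the intrinsics and any distortion apply to the point x, -y, -z); pixel columns grow to the right and rows downward; lengths in m; the calibration is good to about 2 mm. A picture is of the moment at which its call begins: read the wrist's pose just before it. calibration takes no time and is no camera call.
- arm.close_job(): hands the job in, once; it reports no verdict.
The state is a dict: "t": time; "qpos": joint angles; "qd": joint speeds; "joint_efforts": joint torques, N m; "position": TCP position; "eef_rot": TCP orientation; "wrist_force": force on the tool from outside, world axes, zero at the start; "wrist_torque": the same for the moment, N m; "gripper_width": opening from 0.0 (shut) to 1.0 (fully open).
Only numpy, scipy, OpenCV 4.12 (cv2) and the standard library are available. Lean on these libraries where they do the work, as an engineer would, in place of code of your own. Each camera call takes 0.05 s, during which the arm holds its last target. There are 200 camera calls.

## Working session

There is one attempt and no reset: what is moved stays moved. The work goes in short steps, Python scripts to look and compute and a tool call to move; the robot and the scene stay as the last step left them, time stands still between calls to the robot, and variables do not carry over. Pictures are saved under pics/ and viewed, about 8 in all and at most 12, crops included, and the job is handed in when it is done.

Besides the shell and the picture viewer there is one more tool, called as name([rows], argument=value, ...), one row to a line, values as JSON. step_arm: Moves the arm, as the interface text tells. Shifts and turns lie within -1 to 1; 1 stands for 0.25 m of shift or 360 degrees of turn. Its arguments: {"type":"object","properties":{"moves":{"type":"array"},"grip":{"type":"number"},"force":{"type":"number"}},"required":["moves"]}

```bash
mkdir -p pics
cat > h.py <<'E'
import numpy as np,cv2
from workcell import readout,eyes,arm
from scipy.spatial.transform import Rotation as R
def snap(n):
    o=readout.get_obs(); im,d=eyes.snapshot(n); c=eyes.calibration(n)
    if n=="wrist":
        q=o["eef_rot"];T=np.eye(4);T[:3,:3]=R.from_quat([q[1],q[2],q[3],q[0]]).as_matrix();T[:3,3]=o["position"]
        P=T@np.array(c["T_tool_cam"])
    else: P=np.array(c["pose"])
    return im,d,c,P
def save(n,tag):
    im,d,c,P=snap(n); cv2.imwrite(f"pics/{tag}.png",im[:,:,::-1]); np.savez(f"{tag}.npz",im=im,d=d,P=P,f=200/np.tan(np.radians(c["vertical_fov"])/2),cx=c["cx"],cy=c["cy"])
    return c
def ray(z,u,v):
    r=z["P"][:3,:3]@np.array([(u-z["cx"])/z["f"],-(v-z["cy"])/z["f"],-1]); return z["P"][:3,3],r
def pd(z,u,v):  # from depth
    o,r=ray(z,u,v); return o+r*z["d"][int(round(v)),int(round(u))]
def pz(z,u,v,h): # plane at height h
    o,r=ray(z,u,v); return o+r*(h-o[2])/r[2]
def proj(z,p):
    q=np.linalg.inv(z["P"])@np.r_[p,1]; return z["cx"]+z["f"]*q[0]/-q[2], z["cy"]-z["f"]*q[1]/-q[2]
E
python3 - <<'E'
from h import *
print(readout.get_obs())
for n in("top","scene","wrist"): print(n,save(n,n+"0"))
E
```

```text
{'t': 0.0, 'qpos': array([-9.29852235e-01,  3.59418964e-01,  1.10496185e-02, -3.63632031e-04,
       -1.22407188e+00, -2.88091695e-01]), 'qd': array([-0.00030572,  0.00148526, -0.00091479, -0.00114396,  0.00061014,
       -0.00011552]), 'joint_efforts': array([ 2.05790282e-03, -5.83320808e+01,  2.93418896e+01,  6.93623766e+00,
       -5.88884664e-03, -5.41221521e-07]), 'position': array([ 0.23305628, -0.63293672,  0.2062365 ]), 'eef_rot': array([-2.15618880e-04, -1.75451349e-01,  9.84487744e-01,  8.11882710e-04]), 'wrist_force': array([-0.46056802, -0.16612989,  0.26348182]), 'wrist_torque': array([ 0.02545788, -0.01428829,  0.01886484]), 'gripper_width': 0.9954642532447537}
top {'vertical_fov': 43.679530624601185, 'cx': 319.90942913238166, 'cy': 202.45851524493273, 'pose': array([[ 0.02746837,  0.99281906, -0.11642938,  0.42734193],
       [-0.9996027 ,  0.02801723,  0.00307982, -0.012174  ],
       [ 0.00631973,  0.11629853,  0.9931942 ,  1.37579136],
       [ 0.        ,  0.        ,  0.        ,  1.        ]])}
scene {'vertical_fov': 48.29600306055469, 'cx': 311.00049558354056, 'cy': 210.0143585244357, 'pose': array([[ 0.66736507, -0.62134507,  0.41055349,  1.07821587],
       [ 0.74457551,  0.54542654, -0.38485997, -0.4762575 ],
       [ 0.01520407,  0.56253018,  0.82663694,  1.06916164],
       [ 0.        ,  0.        ,  0.        ,  1.        ]])}
wrist {'vertical_fov': 68.95392668024111, 'cx': 312.52404166516413, 'cy': 198.41084260746857, 'T_tool_cam': array([[ 3.22073741e-04,  9.45936036e-01,  3.24353067e-01,
         8.43822995e-02],
       [ 9.99999486e-01,  7.16311359e-06, -1.01386253e-03,
        -5.26224427e-04],
       [-9.61372485e-04,  3.24353227e-01, -9.45935547e-01,
        -1.66133644e-01],
       [ 0.00000000e+00,  0.00000000e+00,  0.00000000e+00,
         1.00000000e+00]])}
```

View pics/top0.png

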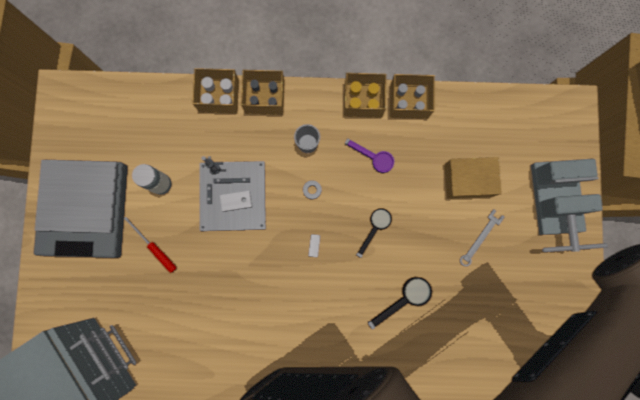

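View pics/scene0.png

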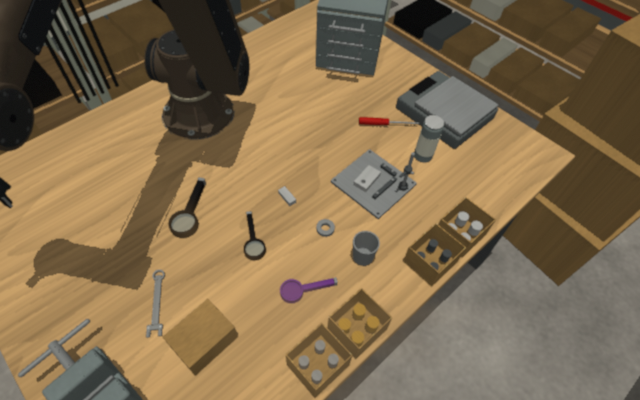

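Loupe look-alikes in the top picture: purple (383,161), small black (380,218) and large black (417,291). The small black one fits (not purple, smaller of the black pair). I'll confirm it in one enlarged crop.

Run:
```python
from h import *
z=np.load("top0.npz")
cv2.imwrite("pics/c1.png",cv2.resize(z["im"][145:335,190:445,::-1],None,fx=3.1,fy=3.1,interpolation=cv2.INTER_CUBIC))
for n,u,v,h in[("small lens",380,218,.015),("small end",360,255,.01),("big",417,291,.015),("big end",371,325,.01),("purple",383,161,.01),("hole",243,200,.03),("plate TL",203,163,.012),("TR",264,163,.012),("BR",264,229,.012),("BL",201,229,.012)]: print(n,pz(z,u,v,h).round(3),pd(z,u,v).round(3))
```

```text
small lens [ 0.549 -0.182  0.015] [ 0.549 -0.182  0.013]
small end [ 0.447 -0.13   0.01 ] [ 0.446 -0.129  0.02 ]
big [ 0.354 -0.284  0.015] [ 0.354 -0.284  0.018]
big end [ 0.261 -0.162  0.01 ] [ 0.263 -0.161  0.026]
purple [ 0.709 -0.189  0.01 ] [ 0.708 -0.189  0.011]
hole [0.586 0.193 0.03 ] [0.588 0.195 0.014]
plate TL [0.688 0.311 0.012] [0.689 0.312 0.008]
TR [0.693 0.142 0.012] [0.695 0.143 0.004]
BR [0.51  0.134 0.012] [0.51  0.135 0.005]
BL [0.505 0.306 0.012] [0.505 0.306 0.011]
```

View pics/c1.png

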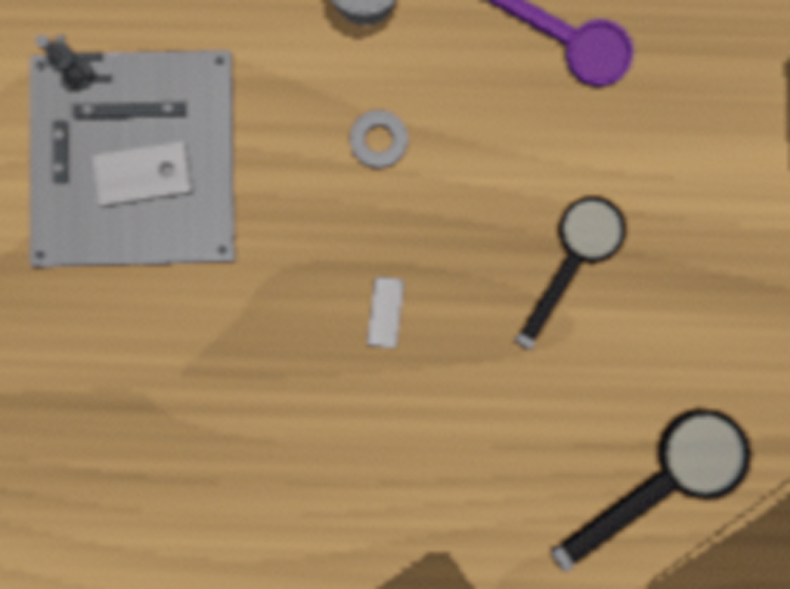

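The small black loupe is confirmed: lens at crop (593,229), about 60 mm across and 120 mm to the cap. Next I'll move the wrist camera over the plate.

```bash
cat >> h.py <<'E'
def to(x,y,z,yaw=None):
    """row to reach tool-down pose with tool x axis at world yaw (deg)"""
    o=readout.get_obs();q=o["eef_rot"];A=R.from_quat([q[1],q[2],q[3],q[0]])
    d=A.inv().apply(np.array([x,y,z])-o["position"])/.25
    r=np.zeros(3)
    if yaw is not None:
        t=np.radians(yaw);B=R.from_matrix(np.array([[np.cos(t),np.sin(t),0],[np.sin(t),-np.cos(t),0],[0,0,-1]]))
        r=(A.inv()*B).as_rotvec()/(2*np.pi)
    print("row",np.r_[d,r].round(3).tolist(),"dist",round(float(np.linalg.norm(d)*.25),3),"pos",o["position"].round(4),"t",round(o["t"],2))
E
python3 -c "
from h import *
to(.36,-.40,.26,180);to(.54,.2,.26,180)"
```

```text
row [-0.799, 0.7, -0.213, 0.0, -0.0, 0.056] dist 0.271 pos [ 0.2331 -0.6331  0.2065] t 0.15
row [-2.303, 2.703, -0.211, 0.0, -0.0, 0.056] dist 0.889 pos [ 0.2331 -0.6331  0.2065] t 0.15
```

step_arm([
  [-0.8,0.7,-0.21,0,0,0.056],
  [-0.8,0.7,-0.21,0,0,0.056],
  [-0.8,0.7,-0.21,0,0,0.056],
  [-0.8,0.7,-0.21,0,0,0.056],
  [-0.8,0.7,-0.21,0,0,0.056],
  [-0.8,0.7,-0.21,0,0,0.056],
], grip=1)

```text
t: 0.75
position: [0.3617, -0.3972, 0.2603]
eef_rot: [0.001, -0.001, 1.0, 0.0]
wrist_force: [0.1, -0.0, 1.1]
gripper_width: 1.0
```

step_arm([
  [-0.3,1,0,0,0,0],
  [-0.3,1,0,0,0,0],
  [-0.3,1,0,0,0,0],
  [-0.3,1,0,0,0,0],
  [-0.3,1,0,0,0,0],
  [-0.3,1,0,0,0,0],
])

```text
t: 1.35
position: [0.4367, -0.1434, 0.2608]
eef_rot: [0.001, -0.003, 1.0, 0.001]
wrist_force: [-0.0, -0.2, 0.2]
gripper_width: 1.0
```

step_arm([
  [-0.3,1,0,0,0,0],
  [-0.3,1,0,0,0,0],
  [-0.3,1,0,0,0,0],
  [-0.3,1,0,0,0,0],
  [-0.3,1,0,0,0,0],
  [-0.3,1,0,0,0,0],
])

```text
t: 1.95
position: [0.5108, 0.1108, 0.2606]
eef_rot: [0.001, -0.005, 1.0, 0.001]
wrist_force: [0.2, -0.9, -0.2]
gripper_width: 1.002
```

```bash
python3 -c "
from h import *
to(.54,.2,.26,180)"
```

```text
row [-0.12, 0.356, 0.003, 0.0, 0.0, 0.001] dist 0.094 pos [0.5108 0.1108 0.2606] t 1.95
```

step_arm([
  [-0.1,0.4,0,0,0,0],
  [-0.1,0.4,0,0,0,0],
  [-0.1,0.4,0,0,0,0],
  [-0.1,0.4,0,0,0,0],
  [-0.1,0.4,0,0,0,0],
])

```text
t: 2.45
position: [0.5345, 0.2103, 0.2605]
eef_rot: [0.0, -0.005, 1.0, 0.0]
wrist_force: [0.6, -0.3, 0.6]
gripper_width: 1.004
```

Run:
```python
from h import *
save("wrist","w1")
z=np.load("w1.npz");im=cv2.resize(z["im"],(800,500),interpolation=cv2.INTER_CUBIC)
cv2.imwrite("pics/w1b.png",im[:,:,::-1])
for c in [(.688,.311),(.693,.142),(.51,.134),(.505,.306)]: print(proj(z,[*c,.012]))
```

```text
(np.float64(374.1731853774845), np.float64(254.8886455181196))
(np.float64(269.45530294751103), np.float64(256.83590725239173))
(np.float64(258.7860873069228), np.float64(142.64445091801906))
(np.float64(380.788311969381), np.float64(140.20304689928042))
```

View pics/w1b.png

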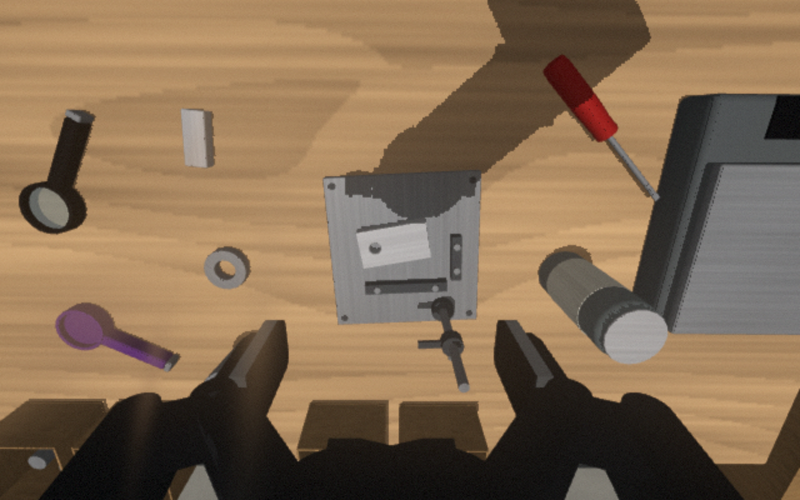

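The wrist view shows the plate at x 324–480, y 171–324, the blank's hole at (375,248), the pointer at (430,344) and the small loupe at the left. I'll enlarge the plate.

Run:
```python
from h import *
z=np.load("w1.npz")
cv2.imwrite("pics/c2.png",cv2.resize(z["im"][130:270,250:400,::-1],None,fx=4.2,fy=4.2,interpolation=cv2.INTER_CUBIC))
```

```text
(no output)
```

View pics/c2.png

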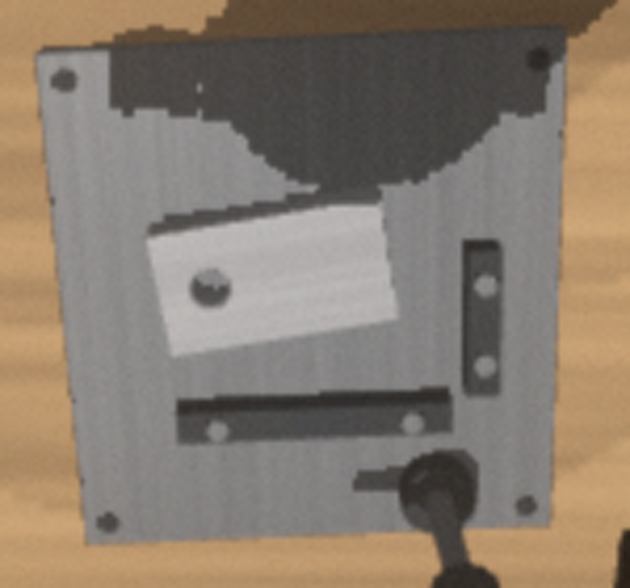

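Run:
```python
from h import *
z=np.load("w1.npz")
f=lambda p:((p[0]+.5)/4.2-.5+250,(p[1]+.5)/4.2-.5+130)
def fit(model,pix,h):
    W=np.array([pz(z,*f(p),h)[:2] for p in pix]);M=np.array(model)
    a=M-M.mean(0);b=W-W.mean(0)
    th=np.arctan2((a[:,0]*b[:,1]-a[:,1]*b[:,0]).sum(),(a*b).sum())
    Rm=np.array([[np.cos(th),-np.sin(th)],[np.sin(th),np.cos(th)]]);t=W.mean(0)-Rm@M.mean(0)
    print("yaw",np.degrees(th).round(2),"t",t.round(4),"res mm",((W-M@Rm.T-t)*1e3).round(1).tolist()); return Rm,t,th
Rp,tp,thp=fit([(-.095,-.09),(-.095,.09),(.095,.09),(.095,-.09)],[(40,53),(566,30),(549,524),(87,543)],.012)
Rb,tb,thb=fit([(-.022,-.04),(-.022,.04),(.022,.04),(.022,-.04)],[(148,238),(380,204),(398,318),(174,356)],.030)
P=lambda w:Rp.T@(np.array(w)[:2]-tp)
print("blank in plate mm",(P(tb)*1e3).round(1),"rel yaw",np.degrees(thb-thp))
h=pz(z,*f((210,288)),.030);print("hole plate",(P(h)*1e3).round(1))
for n,p,hh in[("bstop L",(178,413),.024),("bstop R",(450,400),.024),("bstop Lb",(178,402),.012),("bstop Rb",(450,388),.012),("sstop top near",(473,240),.024),("sstop far",(473,395),.024)]: print(n,(P(pz(z,*f(p),hh))*1e3).round(1))
# pointer
o,r=ray(z,335,275.3)
n=Rp@np.array([1,0]);s=(0.075-n@(o[:2]-tp))/(n@r[:2]);q=o+s*r;print("tip by plane",q,(P(q)*1e3).round(1))
for u in range(334,346,2):
  for v in (275,276): 
    q=pd(z,u,v);print(u,v,q.round(4),(P(q)*1e3).round(1))
```

```text
yaw 2.99 t [0.5983 0.2273] res mm [[1.3, 2.0], [1.4, -1.6], [-1.5, -1.3], [-1.1, 0.9]]
yaw 10.19 t [0.5831 0.2141] res mm [[-0.0, 0.3], [1.6, -0.5], [-1.1, -0.4], [-0.4, 0.7]]
blank in plate mm [-15.9 -12.4] rel yaw 7.2020375223028354
hole plate [-14.  -34.7]
bstop L [ 35.1 -49.3]
bstop R [34.3 48.7]
bstop Lb [ 36.2 -50.1]
bstop Rb [34.9 50.4]
sstop top near [-25.4  56.2]
sstop far [32.7 56.9]
tip by plane [0.67272503 0.2412027  0.09304415] [75. 10.]
334 275 [0.6736 0.24   0.0911] [75.8  8.8]
334 276 [0.6749 0.2401 0.0915] [77.1  8.7]
336 275 [0.671  0.2423 0.095 ] [73.3 11.2]
336 276 [0.6731 0.2425 0.0941] [75.4 11.2]
338 275 [0.6713 0.245  0.0944] [73.8 13.9]
338 276 [0.6727 0.2451 0.0947] [75.2 13.8]
340 275 [0.672  0.2478 0.0933] [74.6 16.6]
340 276 [0.6725 0.2477 0.0949] [75.1 16.5]
342 275 [0.6714 0.2504 0.0942] [74.2 19.2]
342 276 [0.6726 0.2504 0.0947] [75.4 19.1]
344 275 [0.6711 0.253  0.0946] [74.  21.8]
344 276 [0.673  0.2531 0.0941] [75.9 21.8]
```

Plate at (0.598, 0.227) yaw 3°. The blank sits at plate (-16,-12) mm, yaw +7°, so it needs about +29 and +27 mm. Pointer z is about 0.093. First push: plate +x with two half-open fingers, starting at plate (-72,-12).

```bash
cat >> h.py <<'E'
TH=np.radians(2.99);Rp=np.array([[np.cos(TH),-np.sin(TH)],[np.sin(TH),np.cos(TH)]]);tp=np.array([.5983,.2273])
def W(x,y): return Rp@np.array([x,y])/1e3+tp
def PL(): 
    o=readout.get_obs();print("plate mm",(Rp.T@(o["position"][:2]-tp)*1e3).round(1),"z",o["position"][2].round(4),"F",(Rp.T@o["wrist_force"][:2]).round(1),o["wrist_force"][2].round(1),"w",round(o["gripper_width"],3),"t",round(o["t"],2))
def top(x,y,z,yaw=-177): to(*W(x,y),z,yaw)
E
python3 -c "
from h import *
top(-72,-12,.1);top(-72,-12,.016)"
```

```text
row [0.031, 0.006, 0.643, 0.0, 0.0, -0.007] dist 0.161 pos [0.5346 0.2099 0.2608] t 2.5
row [0.031, 0.006, 0.979, 0.0, 0.0, -0.007] dist 0.245 pos [0.5346 0.2099 0.2608] t 2.5
```

step_arm([
  [0.03,0.006,0.4,0,0,-0.008],
  [0.03,0.006,0.4,0,0,-0.008],
  [0.03,0.006,0.64,0,0,-0.008],
  [0.03,0.006,0.8,0,0,-0.008],
  [0.03,0.006,0.9,0,0,-0.008],
  [0.03,0.006,0.95,0,0,-0.008],
  [0.03,0.006,0.98,0,0,-0.008],
  [0.03,0.006,0.98,0,0,-0.008],
], grip=-0.06, force=40)

```text
t: 3.3
position: [0.5278, 0.2113, 0.0163]
eef_rot: [0.001, -0.029, 1.0, 0.001]
wrist_force: [-0.0, 0.2, 0.3]
gripper_width: 0.464
```

Run:
```python
from h import *
PL();top(-40,-12,.016)
save("wrist","w2")
z=np.load("w2.npz")
cv2.imwrite("pics/w2.png",cv2.resize(z["im"][60:400,120:520,::-1],None,fx=1.7,fy=1.7,interpolation=cv2.INTER_CUBIC))
```

```text
plate mm [-71.2 -12.3] z 0.0163 F [-0.   0.2] 0.3 w 0.464 t 3.3
row [-0.125, 0.0, 0.001, 0.0, 0.0, 0.001] dist 0.031 pos [0.5278 0.2113 0.0163] t 3.3
```

View pics/w2.png

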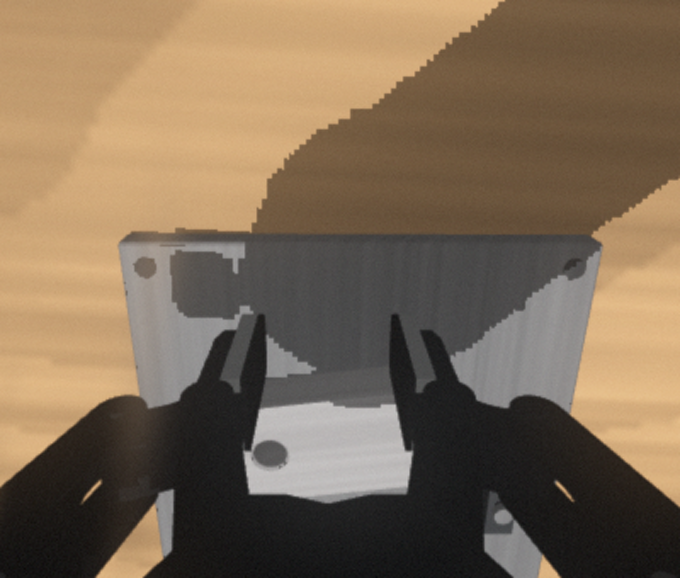

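Fingers stand in front of the blank's near face, straddling its middle. Pushing.

step_arm([
  [-0.03,0,0,0,0,0.001],
  [-0.055,0,0,0,0,0.001],
  [-0.08,0,0,0,0,0.001],
  [-0.1,0,0,0,0,0.001],
  [-0.12,0,0,0,0,0.001],
  [-0.14,0,0,0,0,0.001],
  [-0.155,0,0,0,0,0.001],
  [-0.165,0,0,0,0,0.001],
])

```text
t: 4.15
position: [0.5696, 0.2141, 0.017]
eef_rot: [0.001, -0.026, 1.0, 0.001]
wrist_force: [0.1, -0.2, 0.5]
gripper_width: 0.466
```

step_arm([
  [-0.01,0,0,0,0,0],
  [-0.016,0,0,0,0,0],
  [-0.022,0,0,0,0,0],
  [-0.028,0,0,0,0,0],
  [-0.028,0,0,0,0,0],
])

```text
t: 4.65
position: [0.5768, 0.2145, 0.017]
eef_rot: [0.001, -0.026, 1.0, 0.001]
wrist_force: [0.2, -0.7, -0.4]
gripper_width: 0.469
```

```bash
python3 -c "
from h import *
PL()"
```

```text
plate mm [-22.2 -11.6] z 0.017 F [ 0.2 -0.7] -0.4 w 0.469 t 4.65
```

step_arm([
  [-0.004,0,0,0,0,0],
  [-0.008,0,0,0,0,0],
  [-0.012,0,0,0,0,0],
  [-0.012,0,0,0,0,0],
])

```text
t: 5.05
position: [0.5799, 0.2147, 0.0171]
eef_rot: [0.001, -0.026, 1.0, 0.001]
wrist_force: [-0.9, 1.2, 0.6]
gripper_width: 0.471
```

Run:
```python
from h import *
PL()
save("wrist","w3")
z=np.load("w3.npz")
cv2.imwrite("pics/w3.png",cv2.resize(z["im"][60:400,120:520,::-1],None,fx=1.7,fy=1.7,interpolation=cv2.INTER_CUBIC))
```

```text
plate mm [-19.  -11.6] z 0.0171 F [-0.9  1.2] 0.6 w 0.471 t 5.05
```

View pics/w3.png

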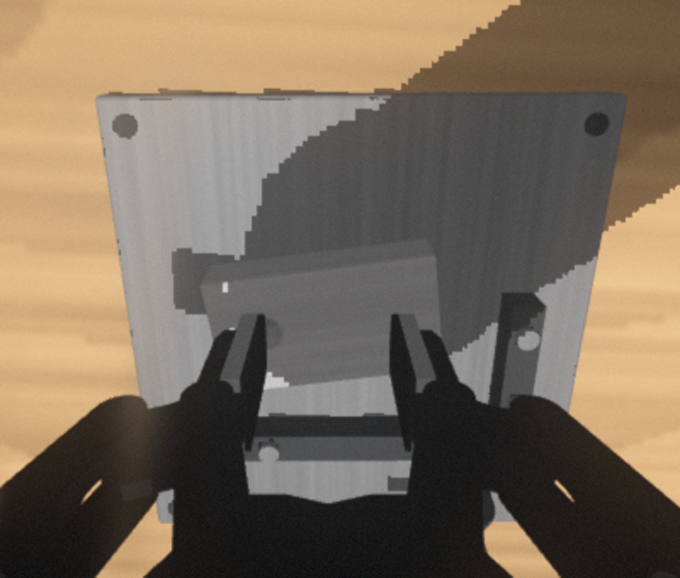

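The fingertips passed over the blank: half open, they stand well behind the TCP. The blank hasn't moved. I'll lift, go back, shut the gripper (tips at the TCP) and push with that.

step_arm([
  [0,0,-0.1,0,0,0],
  [0,0,-0.12,0,0,0],
  [0.21,0,-0.12,0,0,0],
  [0.21,0,-0.12,0,0,0],
  [0.21,0,-0.12,0,0,0],
  [0.21,0,-0.12,0,0,0],
], grip=-1)

```text
t: 5.7
position: [0.528, 0.2124, 0.0473]
eef_rot: [0.002, -0.026, 1.0, 0.001]
wrist_force: [0.6, 1.1, -0.5]
gripper_width: 0.0
```

step_arm([
  [0,0,0,0,0,0],
  [0,0,0.06,0,0,0],
  [0,0,0.1,0,0,0],
  [0,0,0.12,0,0,0],
  [0,0,0.12,0,0,0],
])

```text
t: 6.2
position: [0.5278, 0.212, 0.0162]
eef_rot: [0.001, -0.026, 1.0, 0.001]
wrist_force: [-0.6, 0.4, -0.0]
gripper_width: 0.0
```

```bash
python3 -c "
from h import *
PL();top(-60,-13,.018)"
```

```text
plate mm [-71.2 -11.6] z 0.0162 F [-0.5  0.4] -0.0 w 0.0 t 6.2
row [-0.045, -0.006, -0.007, 0.0, 0.0, -0.0] dist 0.011 pos [0.5278 0.212  0.0162] t 6.2
```

step_arm([
  [-0.03,0,0,0,0,0],
  [-0.055,0,0,0,0,0],
  [-0.075,0,0,0,0,0],
  [-0.095,0,0,0,0,0],
  [-0.115,0,0,0,0,0],
  [-0.135,0,0,0,0,0],
  [-0.15,0,0,0,0,0],
  [-0.165,0,0,0,0,0],
])

```text
t: 7.0
position: [0.5693, 0.2141, 0.0162]
eef_rot: [0.001, -0.026, 1.0, 0.001]
wrist_force: [-0.5, 0.4, -0.5]
gripper_width: 0.005
```

step_arm([
  [-0.01,0,0,0,0,0],
  [-0.018,0,0,0,0,0],
  [-0.024,0,0,0,0,0],
  [-0.024,0,0,0,0,0],
])

```text
t: 7.4
position: [0.5754, 0.2145, 0.0163]
eef_rot: [0.001, -0.026, 1.0, 0.001]
wrist_force: [-0.2, -0.3, 0.5]
gripper_width: -0.002
```

```bash
python3 -c "
from h import *
PL()"
```

```text
plate mm [-23.5 -11.6] z 0.0163 F [-0.2 -0.3] 0.5 w -0.002 t 7.4
```

step_arm([
  [-0.006,0,0,0,0,0],
  [-0.012,0,0,0,0,0],
  [-0.016,0,0,0,0,0],
  [-0.016,0,0,0,0,0],
])

```text
t: 7.8
position: [0.5796, 0.2147, 0.0163]
eef_rot: [0.001, -0.026, 1.0, 0.001]
wrist_force: [-0.6, -0.8, 0.1]
gripper_width: 0.001
```

Run:
```python
from h import *
PL()
save("wrist","w4")
z=np.load("w4.npz")
cv2.imwrite("pics/w4.png",cv2.resize(z["im"][60:340,150:490,::-1],None,fx=2.1,fy=2.1,interpolation=cv2.INTER_CUBIC))
```

```text
plate mm [-19.4 -11.6] z 0.0163 F [-0.7 -0.7] 0.1 w 0.001 t 7.8
```

View pics/w4.png

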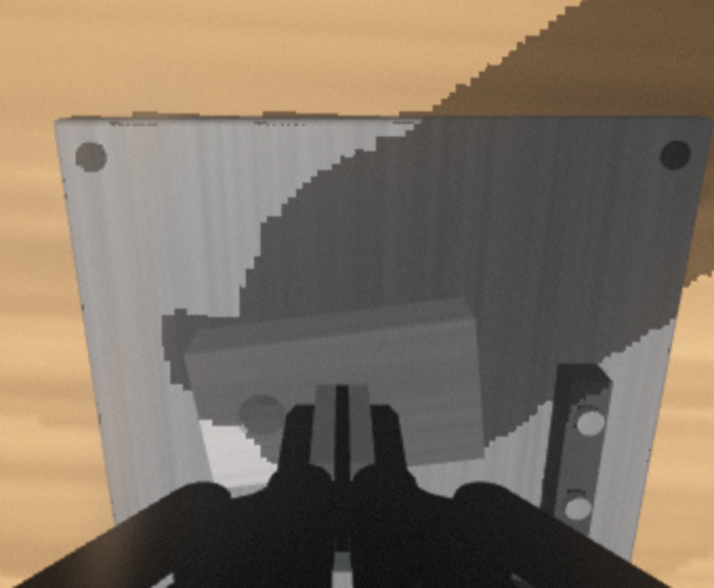

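Run:
```python
from h import *
z=np.load("w4.npz")
g=lambda x,y:((x+.5)/2.1-.5+150,(y+.5)/2.1-.5+60)
for n,x,y in[("tipend",325,388),("tipend2",360,388),("gap",343,384),("blank top",250,370),("blanktop",430,380),("plate",150,300),("plate2",520,300),("plate3",300,150),("bench",300,50),("stop",590,460)]:
    u,v=g(x,y);q=pd(z,u,v);print(n,(Rp.T@(q[:2]-tp)*1e3).round(1),q[2].round(4))
for n,x,y,h in[("bl near-y",185,353,.03),("bl near+y",475,318,.03),("bl far+y",484,457,.03),("plateNearL",56,122,.012),("plateNearR",711,118,.012)]:
    q=pz(z,*g(x,y),h);print(n,(Rp.T@(q[:2]-tp)*1e3).round(1))
o=readout.get_obs();print(o["eef_rot"],o["qpos"])
```

```text
tipend [-30.8 -16.4] 0.0449
tipend2 [-31.5  -7.7] 0.0461
gap [-30.8 -11.9] 0.0427
blank top [-28.2 -37.6] 0.0294
blanktop [-25.1  12.4] 0.0295
plate [-42.3 -69. ] 0.0115
plate2 [-42.5  40.6] 0.0121
plate3 [-85.8 -23.7] 0.0104
bench [-111.8  -23.8] -0.0004
stop [ 5.4 63.4] 0.0231
bl near-y [-33.6 -54.9]
bl near+y [-43.8  23.4]
bl far+y [-0.4 29.2]
plateNearL [-93.3 -88.9]
plateNearR [-94.4  87. ]
[ 1.11880348e-03 -2.60928246e-02  9.99658740e-01  5.63311144e-04] [ 6.70757816e-01  4.44942408e-01 -3.41872298e-01  6.30545173e-04
 -7.81516175e-01 -2.18980957e+00]
```

The blank still hasn't moved and depth puts the shut fingertips near z≈0.043 while the TCP reads 0.016. So the fingers end about 27 mm behind the stated TCP. I'll check the profile, then back off and feel for the plate.

Run:
```python
from h import *
z=np.load("w4.npz")
g=lambda x,y:((x+.5)/2.1-.5+150,(y+.5)/2.1-.5+60)
for x in (325,343,362):
  u,v=g(x,385)
  for dv in range(-3,14,2):
    q=pd(z,u,v+dv);print(int(u),int(v+dv),(Rp.T@(q[:2]-tp)*1e3).round(1),q[2].round(4))
to_=top(-72,-12,.05)
```

```text
304 240 [-25.5 -16.8] 0.0295
304 242 [-24.7 -16.8] 0.0303
304 244 [-31.  -16.4] 0.0448
304 246 [-31.2 -16.4] 0.0474
304 248 [-30.4 -16.4] 0.0479
304 250 [-30.8 -16.3] 0.0509
304 252 [-31.4 -16.2] 0.0539
304 254 [-31.6 -16.2] 0.0561
304 256 [-30.7 -16.2] 0.0566
313 240 [-26.  -11.8] 0.0305
313 242 [-24.5 -11.8] 0.03
313 244 [-30.8 -11.9] 0.0445
313 246 [-31.1 -11.9] 0.0471
313 248 [-30.6 -11.9] 0.0483
313 250 [-31.1 -11.9] 0.0513
313 252 [-30.2 -11.9] 0.0519
313 254 [-30.7 -11.9] 0.0547
313 256 [-31.1 -12. ] 0.0573
322 240 [-25.2  -6.5] 0.0289
322 242 [-24.2  -6.6] 0.0295
322 244 [-30.5  -7.1] 0.0437
322 246 [-30.6  -7.2] 0.0463
322 248 [-31.   -7.3] 0.0491
322 250 [-30.8  -7.3] 0.0509
322 252 [-31.4  -7.4] 0.0539
322 254 [-31.3  -7.5] 0.0556
322 256 [-30.7  -7.5] 0.0566
row [0.21, -0.001, -0.136, 0.0, 0.0, -0.0] dist 0.062 pos [0.5794 0.2147 0.0162] t 7.85
```

step_arm([
  [0,0,-0.08,0,0,0],
  [0.1,0,-0.08,0,0,0],
  [0.21,0,-0.08,0,0,0],
  [0.21,0,-0.02,0,0,0],
  [0.21,0,0,0,0,0],
  [0.21,0,0,0,0,0],
])

```text
t: 8.45
position: [0.5269, 0.2118, 0.0156]
eef_rot: [0.001, -0.026, 1.0, 0.0]
wrist_force: [0.9, 0.8, -0.0]
gripper_width: -0.003
```

step_arm([
  [0,0,0.03,0,0,0],
  [0,0,0.06,0,0,0],
  [0,0,0.08,0,0,0],
  [0,0,0.088,0,0,0],
  [0,0,0.088,0,0,0],
])

```text
t: 8.95
position: [0.5267, 0.2115, -0.007]
eef_rot: [0.0, -0.026, 1.0, -0.0]
wrist_force: [-1.2, 1.3, 1.2]
gripper_width: -0.002
```

Run:
```python
from h import *
PL()
save("wrist","w5"); z=np.load("w5.npz")
for u in (304,322):
  for v in range(236,252,2):
    q=pd(z,u,v);print(u,v,(Rp.T@(q[:2]-tp)*1e3).round(1),q[2].round(4))
```

```text
plate mm [-72.3 -12. ] z -0.007 F [-1.1  1.3] 1.2 w -0.002 t 8.95
304 236 [-83.5 -17.4] 0.0113
304 238 [-82.6 -17.4] 0.0119
304 240 [-81.5 -17.4] 0.0122
304 242 [-79.9 -17.4] 0.0116
304 244 [-83.9 -17.1] 0.0216
304 246 [-83.9 -17. ] 0.0238
304 248 [-84.3 -16.9] 0.0267
304 250 [-84.3 -16.9] 0.0287
322 236 [-83.3  -7.2] 0.0109
322 238 [-82.5  -7.3] 0.0119
322 240 [-81.4  -7.3] 0.0121
322 242 [-79.6  -7.2] 0.011
322 244 [-83.8  -7.6] 0.0214
322 246 [-84.1  -7.7] 0.0241
322 248 [-84.   -7.7] 0.0261
322 250 [-84.4  -7.8] 0.0289
```

Tips now at z≈0.020, clear of the plate and overlapping the blank. Pushing again.

step_arm([
  [-0.03,0,0,0,0,0],
  [-0.055,0,0,0,0,0],
  [-0.075,0,0,0,0,0],
  [-0.095,0,0,0,0,0],
  [-0.115,0,0,0,0,0],
  [-0.135,0,0,0,0,0],
  [-0.15,0,0,0,0,0],
  [-0.165,0,0,0,0,0],
])

```text
t: 9.8
position: [0.5682, 0.2138, -0.0066]
eef_rot: [0.0, -0.026, 1.0, -0.0]
wrist_force: [-2.8, 1.1, 2.0]
gripper_width: -0.003
```

step_arm([
  [-0.01,0,0,0,0,0],
  [-0.018,0,0,0,0,0],
  [-0.026,0,0,0,0,0],
  [-0.03,0,0,0,0,0],
  [-0.03,0,0,0,0,0],
])

```text
t: 10.3
position: [0.5759, 0.2142, -0.0066]
eef_rot: [0.001, -0.026, 1.0, -0.0]
wrist_force: [-1.2, -0.7, 1.6]
gripper_width: 0.004
```

step_arm([
  [-0.004,0,0,0,0,0],
  [-0.008,0,0,0,0,0],
  [-0.012,0,0,0,0,0],
  [-0.012,0,0,0,0,0],
])

```text
t: 10.7
position: [0.5791, 0.2143, -0.0067]
eef_rot: [0.001, -0.026, 1.0, -0.0]
wrist_force: [-1.3, -0.1, 1.1]
gripper_width: 0.001
```

```bash
python3 -c "
from h import *
PL()"
```

```text
plate mm [-19.8 -11.9] z -0.0067 F [-1.3 -0. ] 1.1 w 0.001 t 10.7
```

step_arm([
  [-0.005,0,0,0,0,0],
  [-0.01,0,0,0,0,0],
  [-0.01,0,0,0,0,0],
])

```text
t: 11.0
position: [0.5804, 0.2141, -0.0068]
eef_rot: [-0.0, -0.026, 1.0, -0.0]
wrist_force: [-7.2, -0.0, 4.5]
gripper_width: -0.001
```

step_arm([
  [-0.006,0,0,0,0,0],
  [-0.008,0,0,0,0,0],
  [-0.008,0,0,0,0,0],
])

```text
t: 11.3
position: [0.5804, 0.214, -0.0068]
eef_rot: [-0.002, -0.026, 1.0, -0.001]
wrist_force: [-12.8, 2.4, 8.5]
gripper_width: -0.002
```

Run:
```python
from h import *
PL()
save("wrist","w6"); z=np.load("w6.npz")
cv2.imwrite("pics/w6.png",cv2.resize(z["im"][60:340,150:490,::-1],None,fx=2.1,fy=2.1,interpolation=cv2.INTER_CUBIC))
```

```text
plate mm [-18.6 -12.4] z -0.0068 F [-12.7   3. ] 8.5 w -0.002 t 11.3
```

View pics/w6.png

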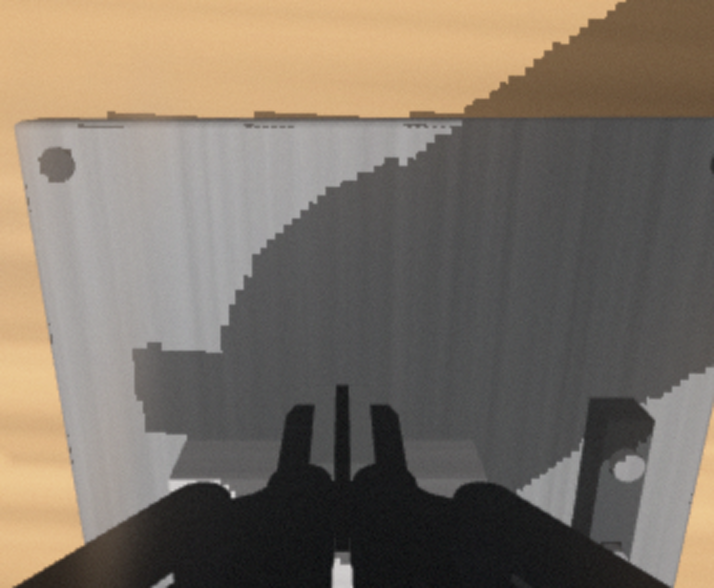

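The blank is square against the back stop (force 13 N, near edge level at y≈440). Now I'll back off, lift and go round to its −y end.

step_arm([
  [0.03,0,0,0,0,0],
  [0.06,0,0,0,0,0],
  [0.06,0,-0.1,0,0,0],
  [0.06,0,-0.2,0,0,0],
  [0.06,0,-0.2,0,0,0],
])

```text
t: 11.85
position: [0.5678, 0.2147, 0.0469]
eef_rot: [0.001, -0.026, 1.0, 0.001]
wrist_force: [-0.7, 0.2, 0.1]
gripper_width: -0.001
```

Run:
```python
from h import *
PL();top(14,-86,.04); top(14,-86,-.007)
```

```text
plate mm [-31.1 -11. ] z 0.0469 F [-0.7  0.2] 0.1 w -0.001 t 11.85
row [-0.18, -0.3, 0.027, 0.0, 0.0, 0.0] dist 0.088 pos [0.5678 0.2147 0.0469] t 11.85
row [-0.18, -0.3, 0.215, 0.0, 0.0, 0.0] dist 0.103 pos [0.5678 0.2147 0.0469] t 11.85
```

step_arm([
  [-0.1,-0.17,0,0,0,0],
  [-0.18,-0.3,0,0,0,0],
  [-0.18,-0.3,0.05,0,0,0],
  [-0.18,-0.3,0.15,0,0,0],
  [-0.18,-0.3,0.2,0,0,0],
  [-0.18,-0.3,0.212,0,0,0],
  [-0.18,-0.3,0.212,0,0,0],
])

```text
t: 12.55
position: [0.6165, 0.1425, -0.0066]
eef_rot: [0.0, -0.027, 1.0, 0.0]
wrist_force: [-0.3, 0.2, 0.2]
gripper_width: 0.001
```

Run:
```python
from h import *
PL();top(14,-50,-.007)
```

```text
plate mm [ 13.7 -85.7] z -0.0066 F [-0.2  0.2] 0.2 w 0.001 t 12.55
row [-0.001, 0.143, 0.002, 0.0, 0.0, 0.0] dist 0.036 pos [ 0.6165  0.1425 -0.0066] t 12.55
```

step_arm([
  [0,0.03,0,0,0,0],
  [0,0.055,0,0,0,0],
  [0,0.075,0,0,0,0],
  [0,0.095,0,0,0,0],
  [0,0.115,0,0,0,0],
  [0,0.13,0,0,0,0],
  [0,0.145,0,0,0,0],
  [0,0.155,0,0,0,0],
])

```text
t: 13.35
position: [0.6144, 0.1813, -0.0065]
eef_rot: [0.0, -0.027, 1.0, 0.0]
wrist_force: [-0.7, -2.6, 3.1]
gripper_width: -0.001
```

step_arm([
  [0,0.006,0,0,0,0],
  [0,0.012,0,0,0,0],
  [0,0.018,0,0,0,0],
  [0,0.018,0,0,0,0],
])

```text
t: 13.75
position: [0.6141, 0.186, -0.0066]
eef_rot: [0.0, -0.027, 1.0, 0.0]
wrist_force: [0.1, -1.8, 2.2]
gripper_width: -0.001
```

Run:
```python
from h import *
PL()
```

```text
plate mm [ 13.6 -42. ] z -0.0066 F [ 0.  -1.8] 2.2 w -0.001 t 13.75
```

step_arm([
  [0,0.006,0,0,0,0],
  [0,0.012,0,0,0,0],
  [0,0.012,0,0,0,0],
])

```text
t: 14.05
position: [0.614, 0.1893, -0.0066]
eef_rot: [0.0, -0.027, 1.0, 0.0]
wrist_force: [0.2, -2.7, 1.5]
gripper_width: -0.002
```

step_arm([
  [0,0.006,0,0,0,0],
  [0,0.01,0,0,0,0],
  [0,0.01,0,0,0,0],
])

```text
t: 14.35
position: [0.6138, 0.1898, -0.0067]
eef_rot: [-0.0, -0.027, 1.0, -0.001]
wrist_force: [2.0, -11.3, 3.3]
gripper_width: -0.001
```

Run:
```python
from h import *
PL()
```

```text
plate mm [ 13.5 -38.3] z -0.0067 F [  1.4 -11.4] 3.3 w -0.001 t 14.35
```

Side stop felt at 11 N. Backing off and rising to check the fit.

step_arm([
  [0,-0.03,0,0,0,0],
  [0,-0.06,0,0,0,0],
  [0.1,-0.1,-0.2,0,0,0],
  [0.2,0,-0.4,0,0,0],
  [0.3,0.1,-0.6,0,0,0],
  [0.4,0.15,-0.7,0,0,0],
  [0.4,0.15,-0.7,0,0,0],
  [0.4,0.15,-0.7,0,0,0],
])

```text
t: 15.15
position: [0.5118, 0.2239, 0.1709]
eef_rot: [0.002, -0.028, 1.0, 0.001]
wrist_force: [-0.3, 0.9, 0.2]
gripper_width: 0.002
```

Run:
```python
from h import *
PL()
save("wrist","w7"); z=np.load("w7.npz")
c=np.array([proj(z,[*W(x,y),h]) for x in(-45,65) for y in(-60,75) for h in(.012,.03)])
print(c.min(0),c.max(0))
u0,v0=(c.min(0)).astype(int);u1,v1=c.max(0).astype(int);v1=min(v1,399)
s=min(800/(u1-u0),600/(v1-v0));print(u0,v0,s)
cv2.imwrite("pics/w7.png",cv2.resize(z["im"][v0:v1,u0:u1,::-1],None,fx=s,fy=s,interpolation=cv2.INTER_CUBIC))
```

```text
plate mm [-86.5   1.1] z 0.1709 F [-0.2  0.9] 0.2 w 0.002 t 15.15
[258.64058974 209.1690974 ] [377.3561686  295.85854525]
258 209 6.722689075630252
```

View pics/w7.png

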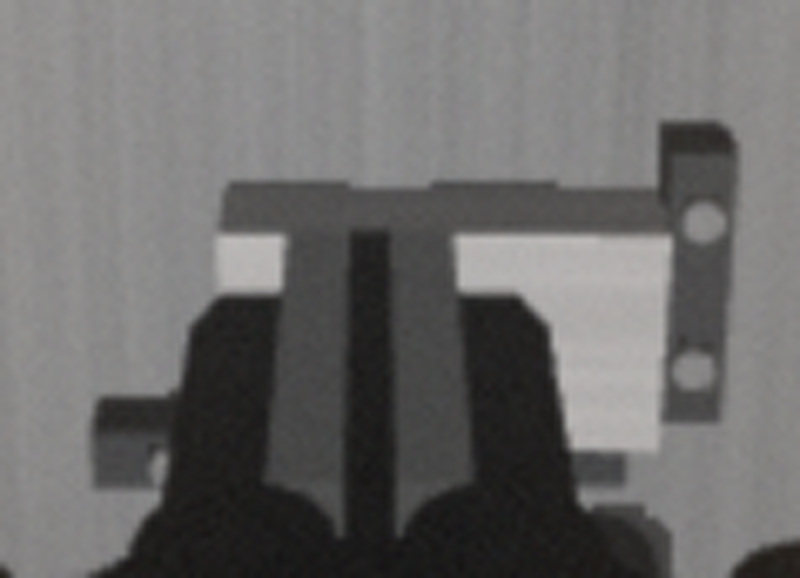

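The blank sits square with its end on the side stop and its far edge on the back stop: near edge level at y≈234, end at x≈665. Now I'll compute its pose and go to the loupe.

Run:
```python
from h import *
z=np.load("w7.npz");s=6.7227
for n,x,y in[("near-y",216,234),("near+y",672,235),("far+y",660,452)]:
    q=pz(z,(x+.5)/s-.5+258,(y+.5)/s-.5+209,.03);print(n,(Rp.T@(q[:2]-tp)*1e3).round(1))
for n,x,y in[("sstop near",664,155),("sstop far",660,421)]:
    q=pz(z,(x+.5)/s-.5+258,(y+.5)/s-.5+209,.024);print(n,(Rp.T@(q[:2]-tp)*1e3).round(1))
to(.46,-.15,.2,153)
```

```text
near-y [ -8.9 -25.5]
near+y [-8.8 54.4]
far+y [35.5 54.6]
sstop near [-21.4  53.2]
sstop far [32.9 55.3]
row [0.288, -1.478, -0.126, 0.0, 0.0, 0.084] dist 0.378 pos [0.5117 0.223  0.169 ] t 15.2
```

step_arm([
  [0.1,-0.75,-0.1,0,0,0.083],
  [0.1,-0.75,-0.1,0,0,0.083],
  [0.1,-0.75,-0.1,0,0,0.083],
  [0.1,-0.75,-0.1,0,0,0.083],
  [0.1,-0.75,-0.1,0,0,0.083],
], grip=-0.06)

```text
t: 15.7
position: [0.496, 0.0301, 0.1927]
eef_rot: [-0.0, 0.235, 0.972, -0.0]
wrist_force: [0.3, -0.0, -0.5]
gripper_width: 0.471
```

Run:
```python
from h import *
to(.46,-.15,.2,153)
```

```text
row [-0.201, -0.707, -0.029, -0.0, -0.0, -0.0] dist 0.184 pos [0.496  0.0301 0.1927] t 15.7
```

Blank corners come out at (-9,-25.5), (-9,54.4) and (35.5,54.6) mm, i.e. home and square.

step_arm([
  [-0.2,-0.7,-0.03,0,0,0],
  [-0.2,-0.7,-0.03,0,0,0],
  [-0.2,-0.7,-0.03,0,0,0],
  [-0.2,-0.7,-0.03,0,0,0],
  [-0.2,-0.7,-0.03,0,0,0],
])

```text
t: 16.2
position: [0.4592, -0.1518, 0.1985]
eef_rot: [-0.002, 0.237, 0.972, -0.0]
wrist_force: [0.3, 1.0, -0.4]
gripper_width: 0.465
```

Run:
```python
from h import *
save("wrist","w8"); z=np.load("w8.npz")
cv2.imwrite("pics/w8.png",cv2.resize(z["im"][:,:,::-1],(800,500),interpolation=cv2.INTER_CUBIC))
# handle: points with z in .012-.026 near line
v,u=np.mgrid[0:400,0:640]
r=np.stack([(u-z["cx"])/z["f"],-(v-z["cy"])/z["f"],-np.ones_like(u)],-1)@z["P"][:3,:3].T
X=z["P"][:3,3]+r*z["d"][...,None]
m=(X[...,2]>.014)&(X[...,2]<.028)&(np.hypot(X[...,0]-.50,X[...,1]+.157)<.12)&(z["d"]>0)
p=X[m];a=np.array([-.891,.454]);L=np.array([.549,-.182])
s=(p[:,:2]-L)@a; t=(p[:,:2]-L)@np.array([-a[1],a[0]])
h=(s>40e-3)&(s<.13)&(abs(t)<.03)
pp=p[h][:,:2];c=pp.mean(0);w,V=np.linalg.eigh(np.cov((pp-c).T));d=V[:,1]*np.sign(V[:,1]@a)
print("handle n",h.sum(),"c",c.round(4),"yaw",np.degrees(np.arctan2(d[1],d[0])).round(1),"s range",s[h].min(),s[h].max(),"sd w",np.sqrt(w)*1e3)
b=p[(abs(s)<.035)&(abs(t)<.04)];print("barrel bbox",b[:,:2].min(0),b[:,:2].max(0),"z",np.median(b[:,2]))
print("grip est",((b[:,:2].min(0)+b[:,:2].max(0))/2+.065*d).round(4))
e=c+d*((pp-c)@d).max();print("end",e.round(4),"lens by end",(e-.12*d).round(4))
PL()
```

```text
handle n 836 c [ 0.4762 -0.1439] yaw 150.0 s range 0.04012105899252501 0.12157029162474904 sd w [ 4.58342877 23.64793831]
barrel bbox [ 0.51457664 -0.21379436] [ 0.5755981  -0.15429053] z 0.018949739237033636
grip est [ 0.4888 -0.1516]
end [ 0.4422 -0.1242] lens by end [ 0.5462 -0.1842]
plate mm [-158.1 -369.9] z 0.1985 F [ 0.  -0.5] -0.3 w 0.47 t 16.25
```

View pics/w8.png

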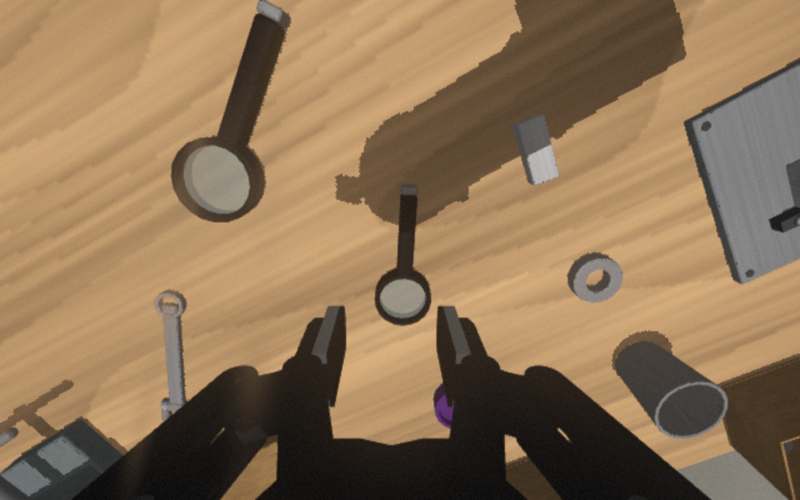

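Small black loupe lens at (404,296), handle up to the cap at (409,190). Measured yaw is 150°, grip point (0.489,-0.1515). I'll descend with the tip offset allowed for (TCP z about -0.022).

Run:
```python
from h import *
to(.489,-.1515,-.021,150)
```

```text
row [-0.109, 0.051, 0.878, -0.0, -0.001, 0.007] dist 0.221 pos [ 0.4597 -0.1504  0.1985] t 16.25
```

step_arm([
  [-0.11,0.05,0.15,0,-0.001,0.007],
  [-0.11,0.05,0.35,0,-0.001,0.007],
  [-0.11,0.05,0.5,0,-0.001,0.007],
  [-0.11,0.05,0.6,0,-0.001,0.007],
  [-0.11,0.05,0.68,0,-0.001,0.007],
  [-0.11,0.05,0.72,0,-0.001,0.007],
  [-0.11,0.05,0.72,0,-0.001,0.007],
])

```text
t: 16.95
position: [0.4882, -0.1514, 0.0165]
eef_rot: [-0.001, 0.258, 0.966, -0.002]
wrist_force: [-0.2, 0.1, 1.3]
gripper_width: 0.468
```

Run:
```python
from h import *
PL();to(.489,-.1515,-.021,150)
```

```text
plate mm [-129.7 -372.5] z 0.0165 F [-0.2  0.2] 1.3 w 0.468 t 16.95
row [-0.003, 0.002, 0.15, -0.001, -0.0, 0.0] dist 0.037 pos [ 0.4882 -0.1514  0.0165] t 16.95
```

step_arm([
  [0,0,0.05,0,0,0],
  [0,0,0.09,0,0,0],
  [0,0,0.12,0,0,0],
  [0,0,0.14,0,0,0],
  [0,0,0.15,0,0,0],
  [0,0,0.15,0,0,0],
])

```text
t: 17.55
position: [0.4881, -0.1516, -0.0211]
eef_rot: [-0.001, 0.258, 0.966, -0.002]
wrist_force: [-0.2, 0.3, 0.2]
gripper_width: 0.471
```

step_arm([
  [0,0,0,0,0,0],
  [0,0,0,0,0,0],
  [0,0,0,0,0,0],
  [0,0,0,0,0,0],
  [0,0,0,0,0,0],
  [0,0,0,0,0,0],
], grip=-1, force=60)

```text
t: 18.15
position: [0.4885, -0.1516, -0.0205]
eef_rot: [-0.0, 0.258, 0.966, -0.002]
wrist_force: [-1.6, 1.2, 6.4]
gripper_width: 0.171
```

Run:
```python
from h import *
PL()
```

```text
plate mm [-129.4 -372.6] z -0.0205 F [-1.6  1.3] 6.4 w 0.171 t 18.15
```

Gripped (opening about 14.5 mm). Lifting.

step_arm([
  [0,0,-0.04,0,0,0],
  [0,0,-0.15,0,0,0],
  [0,0,-0.3,0,0,0],
  [0,0,-0.45,0,0,0],
  [0,0,-0.6,0,0,0],
  [0,0,-0.7,0,0,0],
  [0,0,-0.75,0,0,0],
  [0,0,-0.75,0,0,0],
])

```text
t: 18.95
position: [0.4895, -0.151, 0.1687]
eef_rot: [0.001, 0.258, 0.966, -0.001]
wrist_force: [0.4, 0.4, -1.8]
gripper_width: 0.17
```

```bash
cat >> h.py <<'E'
def loupe(n,L,zmin):
    """points of the held loupe barrel near expected lens L, from a fixed camera"""
    save(n,"tmp"); z=np.load("tmp.npz")
    v,u=np.mgrid[0:400,0:640]
    r=np.stack([(u-z["cx"])/z["f"],-(v-z["cy"])/z["f"],-np.ones_like(u)],-1)@z["P"][:3,:3].T
    X=z["P"][:3,3]+r*z["d"][...,None]
    p=X[(np.hypot(X[...,0]-L[0],X[...,1]-L[1])<.038)&(X[...,2]>zmin)&(X[...,2]<zmin+.06)&(z["d"]>0)]
    if len(p)<20: print(n,"few",len(p));return
    A=np.c_[p[:,:2]-p[:,:2].mean(0),np.ones(len(p))];k=np.linalg.lstsq(A,p[:,2],rcond=None)[0]
    print(n,len(p),"bbox mid",((p.min(0)+p.max(0))/2).round(4),"size",(np.ptp(p,axis=0)).round(3),"z pct",np.percentile(p[:,2],[5,25,50,75,95]).round(4),"slope",k[:2].round(3))
E
python3 - <<'E'
from h import *
o=readout.get_obs();PL()
d=np.array([np.cos(np.radians(150)),np.sin(np.radians(150))])
L=o["position"][:2]-.065*d;zl=o["position"][2]+.0305;print("exp lens",L,zl)
for n in("top","scene"): loupe(n,L,zl-.03)
h=W(13,-7);print("hole",h);to(*(h+.065*d),.16,150);q=.065*np.array([-np.cos(TH),-np.sin(TH)]);to(*(h+q),.16,-177)
E
```

```text
plate mm [-128.4 -372.1] z 0.1687 F [0.5 0.4] -1.8 w 0.17 t 18.95
exp lens [ 0.54581519 -0.18346869] 0.19918517145004858
top few 0
scene 549 bbox mid [ 0.545  -0.1848  0.1998] size [0.067 0.059 0.025] z pct [0.193  0.1983 0.2004 0.2053 0.2084] slope [-0.061  0.028]
hole [0.61164743 0.22098763]
row [0.572, 1.537, 0.019, -0.001, -0.0, 0.0] dist 0.41 pos [ 0.4879 -0.1508  0.1659] t 19.05
row [0.53, 1.395, 0.019, -0.0, -0.0, -0.091] dist 0.373 pos [ 0.4879 -0.1508  0.1659] t 19.05
```

step_arm([
  [0.06,0.16,0,0,0,0],
  [0.13,0.34,0,0,0,0],
  [0.2,0.54,0,0,0,0],
  [0.26,0.7,0,0,0,0],
  [0.31,0.84,0,0,0,0],
  [0.34,0.92,0,0,0,0],
  [0.35,0.95,0,0,0,0],
  [0.35,0.95,0,0,0,0],
])

```text
t: 19.85
position: [0.5296, 0.0991, 0.1632]
eef_rot: [-0.002, 0.257, 0.966, -0.003]
wrist_force: [-0.5, -1.1, -2.5]
gripper_width: 0.169
```

Run:
```python
from h import *
PL()
d=np.array([np.cos(np.radians(150)),np.sin(np.radians(150))])
to(*(W(13,-7)+.065*d),.15,150)
```

```text
plate mm [ -75.3 -124.4] z 0.1632 F [-0.6 -1.1] -2.5 w 0.169 t 19.85
row [0.217, 0.588, 0.05, -0.001, -0.0, 0.001] dist 0.157 pos [0.5296 0.0991 0.1632] t 19.85
```

step_arm([
  [0.04,0.1,0.01,-0.001,0,0.001],
  [0.09,0.24,0.02,-0.001,0,0.001],
  [0.14,0.38,0.03,-0.001,0,0.001],
  [0.18,0.49,0.04,-0.001,0,0.001],
  [0.205,0.56,0.05,-0.001,0,0.001],
  [0.217,0.588,0.05,-0.001,0,0.001],
  [0.217,0.588,0.05,-0.001,0,0.001],
])

```text
t: 20.55
position: [0.5553, 0.2531, 0.1493]
eef_rot: [-0.002, 0.26, 0.966, -0.0]
wrist_force: [-1.1, -1.0, -1.2]
gripper_width: 0.172
```

Run:
```python
from h import *
PL()
o=readout.get_obs()
d=np.array([np.cos(np.radians(150)),np.sin(np.radians(150))])
L=o["position"][:2]-.065*d;print("exp lens",L,o["position"][2]+.0305,"hole",W(13,-7))
for n in("top","scene"): loupe(n,L,o["position"][2])
# pointer height from fixed cameras: points near tip..collar
for n in("scene","top","wrist"):
    save(n,"f"+n); z=np.load(f"f{n}.npz")
    v,u=np.mgrid[0:400,0:640]
    r=np.stack([(u-z["cx"])/z["f"],-(v-z["cy"])/z["f"],-np.ones_like(u)],-1)@z["P"][:3,:3].T
    X=z["P"][:3,3]+r*z["d"][...,None];Q=(X[...,:2]-tp)@Rp*1e3
    m=(abs(Q[...,0]-75)<7)&(Q[...,1]>6)&(Q[...,1]<31)&(X[...,2]>.07)&(X[...,2]<.12)
    print(n,m.sum(),np.c_[Q[m],X[m][:,2:]*1e3].round(1)[:14].tolist())
d=np.array([np.cos(np.radians(150)),np.sin(np.radians(150))])
to(*(W(13,-7)+.065*d),.062,150)
```

```text
plate mm [-41.6  28. ] z 0.1493 F [-1.1 -0.9] -1.2 w 0.172 t 20.55
exp lens [0.61155003 0.22058137] 0.1797814828657527 hole [0.61164743 0.22098763]
top 537 bbox mid [0.6098 0.2199 0.1835] size [0.068 0.059 0.024] z pct [0.1785 0.1815 0.1835 0.1881 0.1921] slope [-0.005  0.02 ]
scene 417 bbox mid [0.6109 0.2173 0.1814] size [0.068 0.06  0.024] z pct [0.1743 0.1807 0.183  0.1876 0.1914] slope [-0.063  0.049]
scene 22 [[73.7, 30.1, 94.1], [77.0, 29.5, 97.5], [74.2, 24.9, 94.5], [74.6, 30.2, 90.3], [78.9, 27.4, 96.5], [74.8, 19.5, 95.2], [76.7, 21.5, 95.2], [78.1, 24.9, 93.5], [79.6, 27.7, 92.4], [73.4, 12.1, 96.0], [74.4, 16.0, 93.5], [76.7, 17.4, 94.3], [77.7, 21.3, 91.8], [80.9, 20.9, 95.0]]
top 26 [[78.7, 28.2, 97.0], [78.4, 25.3, 98.4], [78.9, 23.3, 95.5], [79.1, 20.9, 94.7], [77.6, 16.9, 101.7], [79.0, 15.8, 94.2], [79.5, 13.7, 91.5], [79.0, 10.6, 93.7], [76.3, 30.9, 96.5], [76.5, 28.6, 95.1], [76.2, 25.7, 96.5], [75.8, 22.9, 97.7], [76.1, 20.5, 96.4], [76.0, 18.0, 96.3]]
wrist 0 []
row [0.001, 0.003, 0.353, 0.0, -0.0, -0.001] dist 0.088 pos [0.5554 0.2525 0.1503] t 20.8
```

Lens is over the hole within about 1–3 mm by both fixed cameras. Pointer top is about 0.095, so mid-thickness is about 0.093. Lowering to TCP z 0.0625.

step_arm([
  [0,0.003,0.04,0,0,-0.001],
  [0,0.003,0.12,0,0,-0.001],
  [0,0.003,0.2,0,0,-0.001],
  [0,0.003,0.27,0,0,-0.001],
  [0,0.003,0.32,0,0,-0.001],
  [0,0.003,0.345,0,0,-0.001],
  [0,0.003,0.35,0,0,-0.001],
  [0,0.003,0.35,0,0,-0.001],
])

```text
t: 21.6
position: [0.5559, 0.2534, 0.0632]
eef_rot: [-0.001, 0.257, 0.966, 0.001]
wrist_force: [0.4, -0.4, -1.6]
gripper_width: 0.167
```

Run:
```python
from h import *
PL()
o=readout.get_obs()
d=np.array([np.cos(np.radians(150)),np.sin(np.radians(150))])
L=o["position"][:2]-.065*d;print("exp lens",L,o["position"][2]+.0305,"hole",W(13,-7))
for n in("top","scene"): loupe(n,L,o["position"][2])
a=cv2.imread("pics/tmp.png");z=np.load("tmp.npz");u,v=map(int,proj(z,[*L,.09]))
b=np.load("ftop.npz")
save("top","t9");zt=np.load("t9.npz");ut,vt=map(int,proj(zt,[*L,.09]))
print(u,v,ut,vt)
ca=cv2.resize(a[v-40:v+40,u-50:u+50],(500,400),interpolation=cv2.INTER_CUBIC);cb=cv2.resize(zt["im"][vt-40:vt+40,ut-30:ut+30,::-1],(300,400),interpolation=cv2.INTER_CUBIC)
cv2.imwrite("pics/f.png",np.hstack([ca,cb]))
to(*(W(13,-7)+.065*d),.0625,150)
```

```text
plate mm [-40.9  28.3] z 0.0632 F [ 0.4 -0.4] -1.6 w 0.167 t 21.6
exp lens [0.61223168 0.22094448] 0.09369477215666096 hole [0.61164743 0.22098763]
top 470 bbox mid [0.6104 0.2204 0.0955] size [0.068 0.06  0.033] z pct [0.0913 0.0952 0.0978 0.1021 0.1064] slope [-0.011  0.012]
scene 375 bbox mid [0.611  0.2196 0.0948] size [0.069 0.061 0.027] z pct [0.0886 0.0944 0.0973 0.1018 0.1051] slope [-0.048  0.066]
378 168 229 186
row [0.002, -0.002, 0.005, 0.0, -0.0, 0.0] dist 0.001 pos [0.5561 0.2537 0.0637] t 21.75
```

View pics/f.png

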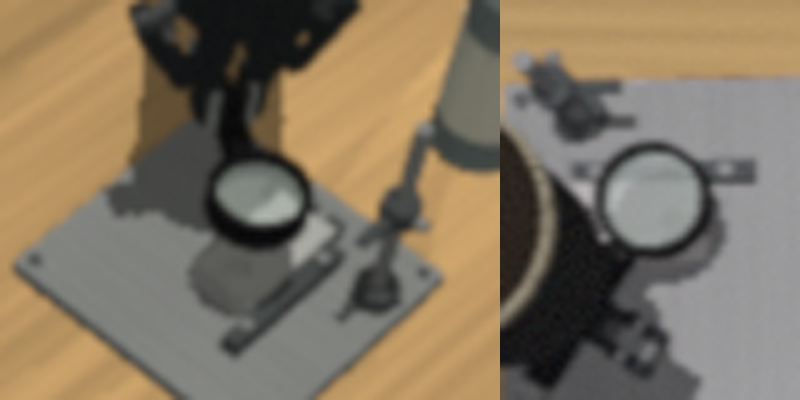

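Both views show the lens level over the blank, clear of pointer and stops. The camera readings are about 1 mm high, so I'll drop 1 mm and let it settle.

step_arm([
  [0,0,0.005,0,0,0],
  [0,0,0.005,0,0,0],
  [0,0,0.005,0,0,0],
  [0,0,0.005,0,0,0],
  [0,0,0.005,0,0,0],
  [0,0,0.005,0,0,0],
  [0,0,0.005,0,0,0],
  [0,0,0.005,0,0,0],
])

```text
t: 22.55
position: [0.5561, 0.2537, 0.0624]
eef_rot: [-0.001, 0.258, 0.966, 0.001]
wrist_force: [-0.5, 0.2, -1.1]
gripper_width: 0.17
```

Run:
```python
from h import *
PL();o=readout.get_obs();print(o["eef_rot"],abs(o["qd"]).max())
loupe("scene",[.6117,.221],.063)
print(arm.close_job())
```

```text
plate mm [-40.8  28.5] z 0.0624 F [-0.4  0.2] -1.1 w 0.17 t 22.55
[-8.31954793e-04  2.57515975e-01  9.66273076e-01  1.08269754e-03] 0.0015767607377438785
scene 376 bbox mid [0.6114 0.2191 0.0944] size [0.069 0.06  0.027] z pct [0.0866 0.0933 0.0962 0.1005 0.1036] slope [-0.035  0.065]
the job is handed in; nothing more can be done
None
```

I slid the blank home against both stops, then gripped the small black loupe and held it over the hole. I handed the job in at about 22.6 s, still holding it. The interface gives no verdict.

- **Blank:** I felt about 13 N at the back stop and 11 N at the side stop. A picture afterwards put it within about 0.5 mm of home and square. I did not measure it again after placing the loupe.
- **Loupe:** by the arm's pose, the lens is within 1 mm of the hole's axis; the cameras agree to about 2 mm. Lens height is about 0.093 m, against an estimated 0.093–0.094 m for the pointer. The arm was still, the tool was vertical, and only the loupe's weight showed on the wrist.
- **Disagreement on tilt:** the scene camera's depth fit gave a slope of up to 0.065, and the top camera gave about 0.015. I took the scene figure as bias from its slanted view, because the tool was vertical and the handle was gripped flat.
- **Failed pushes:** the first two pushes passed over the blank without touching it. The shut fingertips end about 27 mm behind the stated tool point (TCP), so I allowed for that in the later pushes and the grasp.

I did not measure the pointer or the bystanders at the end. Nothing I saw or felt suggested that any of them was touched.

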